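# Set the support pins and hold the stencil frame at its balance point

### The arm

A 6-joint arm with a two-finger parallel gripper is mounted at the origin on the work surface. World frame = base frame: x ahead of the robot, y to its left, z up, the work surface at z = 0. Lengths are in m, angles in degrees, forces in N, time in s.
With the tool pointing down it reaches from about 0.375 to 0.75 m from the base axis. Payload 9 kg.
Tool frame: the origin (TCP) lies where the fingers leave the gripper's body, on its centre line; the fingertips stand 73 mm ahead of it and the grasp point (between the pads) lies 54 mm ahead of it (robot.tip_reach is the distance from the TCP to the fingertips, in m); z points along the fingers, y is the direction in which the jaws open and shut (so a half turn about z gives the same grasp; the last joint's range is limited). The gripper opens to 85 mm and grips with 20 to 120 N. Pads are 22 mm wide; open, the fingers measure 114 mm over their backs; the gripper's body (76 mm by 85 mm) begins 54 mm behind the grasp point. The pads swing forward as they close: fully open they stand 13 mm farther back than shut.
Start: joints at [-82.718, 5.964, 5.575, 89.605, 0, 77.527], TCP at [0.203, -0.565, 0.304] pointing down, gripper open.
Joint ranges: [-171.21, 171.21], [-48.23, 106.86], [-62.78, 66.21], [-105.2, 120.99], [-86.42, 89.51], [-180, 180]. Speed limits (degrees/s): [127.2, 127.2, 147.25, 180, 180, 180].

### API

Orientations are given as [roll, pitch, yaw] about the fixed x, y, z axes, in that order (R = Rz(yaw) Ry(pitch) Rx(roll)).
In Python, from plant import robot gives the robot as it stands. Calls block until the motion is done:
- robot.move_pose(position, orientation): joint-space move of the TCP to a pose.
- robot.line_to(position, vel=0.15, rotation=None, guard=None): straight line of the TCP; rotation=None keeps the orientation; vel is the mean speed in m/s. With guard (N) it stops when the force on the tool has changed by that much, and returns True; else False.
- robot.goto_joints(angles): joint-space move.
- robot.set_gripper(opening): finger opening in m; the grip force is fixed at half the most; returns when the fingers have stopped.
- robot.pause(seconds).
- robot.ik(position, orientation): joint angles nearest the present ones, or None.
- robot.observe(): the state.
- robot.grab_frame(name): name is "scene" or "top" or "wrist"; returns the picture (384x512x3 uint8, blue, green, red); there is no depth.
- robot.get_calibration(name): a dict with "vertical_fov" (degrees; the focal length in pixels is half the picture's height over the tangent of half this angle, whatever the lens; pixels are square), "cx", "cy" (the principal point, pixels), "rvec" (rotation vector, rad) and "tvec" (3), from world to camera coordinates, as OpenCV has them. Camera axes: x right, y down, z forward; pixel columns grow to the right and rows downward; lengths in m; the calibration is good to about 2 mm. A picture is of the moment at which its call begins: read the wrist's pose just before it. get_calibration takes no time and is no camera call; for the wrist camera it gives the pose at the moment of the call.
A pose or a line that the arm cannot do raises robot.IKError and nothing moves.
- robot.job_done(): hands the job in, once; it reports no verdict.
The state is a dict: "time": time; "q": joint angles; "qvel": joint speeds; "joint_torque": joint torques, N m; "tool_pos": TCP position; "tcp_rot": TCP orientation; "ft_force": force on the tool from outside, world axes, zero at the start; "torque": the same for the moment, N m; "gripper_width": finger opening in m.
Only numpy, scipy, OpenCV 4.12 (cv2) and the standard library are available. Lean on these libraries where they do the work, as an engineer would, in place of code of your own. Each camera call takes 0.05 s, during which the arm holds its last target. There are 200 camera calls.

### The job

The gas stay of this bench-top stencil printer is off and I am about to refit it. First, while the frame still leans on its back rest, move the two steel support pins from the black pin block into the two empty brass bushes of the tooling plate, end down and fully home, one in each (either way round). Then take the stencil frame by its red handle bar, swing it up to its balance point, standing straight up over its hinge, and finish with it gripped and still there for me to clip the stay on; never let it drop back or fall over forward on to the pins, and leave the paste jar, the squeegee and the gas stay where they lie.

Things in the scene. Friction and masses are not known exactly. Their poses are not given: they have to be found in the camera images.
- printer: Stencil printer, fixed: grey base 350 x 330 x 10 mm. Origin on the bench under the middle of the hinge line; x along the hinge, y from the tooling plate to the back rest, z up. Hinge brackets 103 mm high at x +-158, rest posts 150 high at x +-100, y 80. Dark tooling plate 220 (x) x 140 (y) mm centred at y -110, top 38 mm above the bench; a board rail 72 high at each end, x +-128.
- bush_0 (a point): Centre of the mouth of the first brass-ringed bush in the tooling plate, level with the plate's top (38 mm above the bench). Round blind hole 14 mm in diameter, 25 mm deep, with a 2 mm lead-in chamfer. At x = -60, y = -90 mm in the printer's frame.
- bush_1 (a point): The same for the second bush, at x = +60, y = -130 mm in the printer's frame.
- frame_hinge (a point): Middle of the frame's hinge axis, 87 mm above the bench; the axis runs level along the printer's x.
- stencil_frame (a joint): Angle of the stencil frame, rad: 0 closed over the tooling plate (to printer -y), 1.571 straight up, 2.356 on the back rest (to +y), its start and limit. Aluminium frame 280 (along the hinge) x 180 x 24 mm with steel stencil, 0.6 to 1 kg, 10 to 190 mm from the axis. Swings freely: it balances straight up (1.571, within 0.01) and, let go anywhere else, falls to the side it leans to.
- handle_bar (a point): Red round handle bar of the frame, 14 mm thick, 134 mm long, parallel to the hinge axis, 235 mm from it, on two 10 mm arms 60 mm either side of its middle, 45 mm out from the frame's edge. Origin at its middle, x along it. 253 mm above the bench at the start, 322 mm with the frame straight up. It turns with the frame, so it must turn in the fingers or the fingers with it.
- pin_block: Black plastic pin block, fixed to the bench, 110 (x) x 50 (y) x 35 mm high, origin at the centre of its underside. Two holes 14 mm in diameter and 22 mm deep, 60 mm apart along its x, each with a support pin standing in it.
- pin_a: Steel support pin, a plain round rod 12 mm in diameter, 60 mm long, 53 g, chamfered foot. Origin at the centre of its foot, z along it to its top. It stands in the block with its foot 13 mm and its top 73 mm above the bench; fully home in a bush it stands at just the same height.
- pin_b: The other support pin, the same.
- paste_jar: Bystander: jar with a green lid, 64 mm in diameter, 75 mm high, origin at the centre of its underside.
- squeegee: Bystander: metal squeegee lying flat, 150 mm wide with an 85 mm black handle, 24 mm high, origin under the middle of its holder.
- gas_stay: Bystander: the gas stay, a black cylinder with a steel rod, 206 mm long, 18 mm thick, lying down, origin under its middle, x along it.

How it is judged (in metres and radians):
On the way:
1. both support pins stand fully home in the two bushes, released, while the frame still leans on its back rest (((horizontal distance between pin_a and bush_0 below 0.004 m and z of each of pin_a, pin_b in the frame of printer below 0.016 m and angle between each of pin_a, pin_b's own z axis and vertical below 0.12 rad and horizontal distance between pin_b and bush_1 below 0.004 m) or (horizontal distance between pin_a and bush_1 below 0.004 m and z of each of pin_a, pin_b in the frame of printer below 0.016 m and angle between each of pin_a, pin_b's own z axis and vertical below 0.12 rad and horizontal distance between pin_b and bush_0 below 0.004 m)) and contact force between each of pin_a, pin_b and the fingers below 0.2 N and value of joint stencil_frame above 2.25 rad), for 0.2 s.
At the end, for the whole second after the job is handed in: One pin in each bush, within 4 mm of its centre and 3 mm of fully home, leaning under 0.12 rad, not touched; the frame within 5 degrees (0.087 rad) of straight up and still (under 0.1 rad/s), its handle bar gripped with over 1 N by the fingers and touched by no loose thing (((horizontal distance between pin_a and bush_0 below 0.004 m and z of each of pin_a, pin_b in the frame of printer below 0.016 m and angle between each of pin_a, pin_b's own z axis and vertical below 0.12 rad and horizontal distance between pin_b and bush_1 below 0.004 m) or (horizontal distance between pin_a and bush_1 below 0.004 m and z of each of pin_a, pin_b in the frame of printer below 0.016 m and angle between each of pin_a, pin_b's own z axis and vertical below 0.12 rad and horizontal distance between pin_b and bush_0 below 0.004 m)) and contact force between each of pin_a, pin_b and the fingers below 0.2 N and value of joint stencil_frame between 1.484 and 1.658 rad and velocity of joint stencil_frame between -0.1 and 0.1 rad/s and contact force between handle_bar_grip and the fingers above 1 N and contact force between stencil_frame and paste_jar below 0.2 N and contact force between stencil_frame and squeegee below 0.2 N and contact force between stencil_frame and gas_stay below 0.2 N and contact force between stencil_frame and pin_a below 0.2 N and contact force between stencil_frame and pin_b below 0.2 N); the arm keeps its last pose, push and grip.
It fails at once if the frame goes over forward, more than 20 degrees past its balance point (value of joint stencil_frame below 1.22 rad).
It fails at once if the frame is let fall (it turns faster than 3 rad/s) (velocity of joint stencil_frame above 3 rad/s or velocity of joint stencil_frame below -3 rad/s).
It fails at once if the paste jar is moved by more than 20 mm (distance of paste_jar from where it was at the start of the episode above 0.02 m).
It fails at once if the squeegee is moved by more than 20 mm (distance of squeegee from where it was at the start of the episode above 0.02 m).
It fails at once if the gas stay is moved by more than 20 mm (distance of gas_stay from where it was at the start of the episode above 0.02 m).
It also fails if it takes over 72 s, if anything falls off the work surface, if the arm or the gripper's body presses on something with over 40 N, if the wrist force passes 120 N, or if a joint passes its speed limit or range.

## Working session

There is one attempt and no reset: what is moved stays moved. The work goes in short steps, each a Python script; the robot and the scene stay as the last script left them, time stands still between calls to the robot, and variables do not carry over. Pictures are saved under pics/ and viewed, about 8 in all and at most 12, crops included, and the job is handed in when it is done.

```bash
ls; mkdir -p pics; python3 - <<'E'
from plant import robot
import cv2
for n in ("scene","top"):
    cv2.imwrite(f"pics/{n}0.png",cv2.resize(robot.grab_frame(n),(800,600),interpolation=cv2.INTER_CUBIC)); print(n,robot.get_calibration(n))
print(robot.observe())
E
```

```text
pics
scene {'vertical_fov': 56.92139174461389, 'cx': 253.28893068944765, 'cy': 194.56417596301188, 'rvec': array([ 1.8356796 ,  1.8101627 , -0.62476906]), 'tvec': array([-0.03445943, -0.33341394,  1.50020408])}
top {'vertical_fov': 43.279631827276795, 'cx': 262.231625436599, 'cy': 192.30731903131522, 'rvec': array([ 2.19122601, -2.14875572,  0.14647097]), 'tvec': array([0.02235322, 0.54542475, 1.39986868])}
{'time': 0.1, 'q': array([-8.27181532e+01,  5.99491557e+00,  5.53284557e+00,  8.96059732e+01,
        1.06402988e-03,  7.75265805e+01]), 'qvel': array([ 0.06281385, -0.07532495,  0.07356824,  0.0239101 , -0.00022598,
       -0.05577621]), 'joint_torque': array([ 5.73088095e-03, -5.58211076e+01,  5.04717135e+01,  1.32167272e-02,
       -2.24285009e-04, -6.36242802e-06]), 'tool_pos': array([ 0.20278606, -0.56446586,  0.3032157 ]), 'tcp_rot': array([-1.79933793e+02, -1.57353445e-02,  1.97552566e+01]), 'ft_force': array([-0.3122423 ,  0.81408023,  1.03265572]), 'torque': array([ 0.01161974, -0.01844919,  0.04528616]), 'gripper_width': 0.08572519167476018}
```

View pics/top0.png

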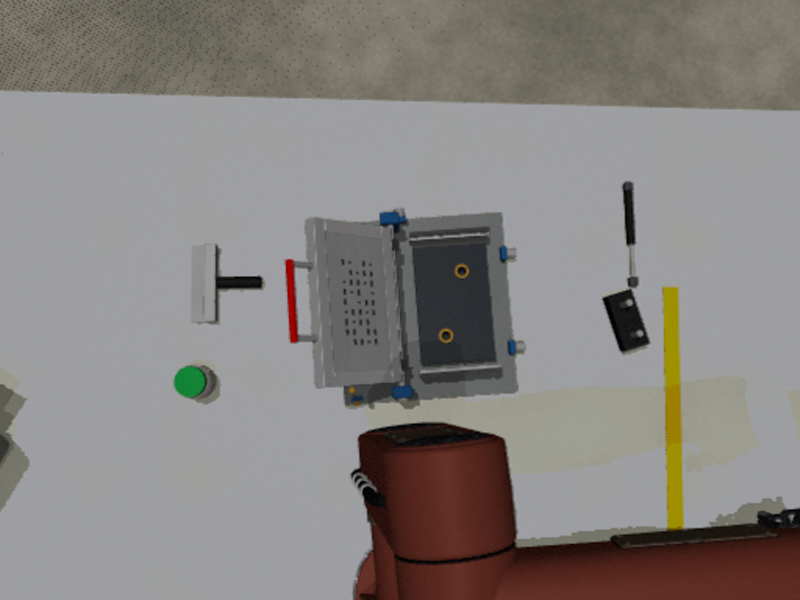

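View pics/scene0.png

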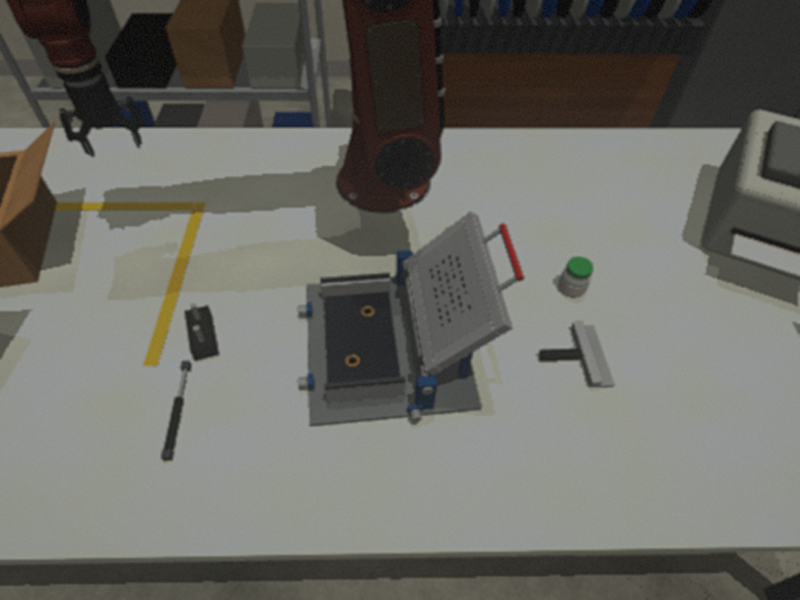

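The top view shows the bushes at about (461,271) and (446,336), the pin tops at about (630,302) and (643,333), and the red bar from (290,261) to (294,342), all in 800x600 pixels. The scene view agrees.

```bash
cat > h.py <<'E'
from plant import robot
import cv2, numpy as np
from scipy.spatial.transform import Rotation as Ro
def K(c): 
    f=192/np.tan(np.radians(c["vertical_fov"]/2)); return np.array([[f,0,c["cx"]],[0,f,c["cy"]],[0,0,1]])
def back(c,uv,z):
    R=cv2.Rodrigues(c["rvec"])[0]; C=-R.T@c["tvec"]
    d=R.T@np.linalg.inv(K(c))@np.array([uv[0],uv[1],1.]); return C+d*(z-C[2])/d[2]
def proj(c,P): return cv2.projectPoints(np.atleast_2d(np.array(P,float)),c["rvec"],c["tvec"],K(c),None)[0].reshape(-1,2)
def blobs(mask,amin):
    n,_,s,ce=cv2.connectedComponentsWithStats(mask.astype(np.uint8)); return [(ce[i],s[i]) for i in range(1,n) if s[i,4]>=amin]
E
python3 - <<'E'
from h import *
c=robot.get_calibration("top"); im=cv2.imread("pics/top0.png"); 
for n,p,z in [("b1",(461,271),.038),("b0",(446,336),.038),("pa",(630,302),.073),("pb",(643,333),.073),("barfar",(290,261),.26),("barnear",(294,342),.26),("jar",(192,381),.075),("stay",(630,240),.01),("bracket",(393,217),.103),("br",(403,393),.103)]:
    print(n,back(c,np.array(p)*.64,z).round(4))
R=cv2.Rodrigues(c["rvec"])[0]; print("cam",-R.T@c["tvec"])
h=cv2.cvtColor(im,cv2.COLOR_BGR2HSV)
m=cv2.inRange(h,(15,120,60),(28,255,255)); m[:200]=0;m[:,550:]=0
for ce,s in blobs(m,20): print("brass",ce,s,back(c,ce*.64,.038).round(4))
m=cv2.inRange(h,(0,200,140),(6,255,255))|cv2.inRange(h,(174,200,140),(180,255,255))
for ce,s in blobs(m,100): print("red",ce,s)
E
```

```text
b1 [ 0.6024 -0.063   0.038 ]
b0 [ 0.4785 -0.0361  0.038 ]
pa [ 0.5456 -0.3733  0.073 ]
pb [ 0.4887 -0.3965  0.073 ]
barfar [0.5775 0.229  0.26  ]
barnear [0.4486 0.2179 0.26  ]
jar [0.3856 0.4235 0.075 ]
stay [ 0.6751 -0.3949  0.01  ]
bracket [0.6888 0.0676 0.103 ]
br [0.3712 0.0432 0.103 ]
cam [0.37853255 0.05784652 1.45292362]
brass [461.48305085 270.56779661] [454 264  15  14 118] [ 0.6032 -0.0639  0.038 ]
brass [445.63865546 335.33613445] [439 328  14  15 119] [ 0.4797 -0.0354  0.038 ]
brass [351.51351351 389.83783784] [348 387   7   7  37] [0.375  0.1381 0.038 ]
red [290.59466019 299.9368932 ] [286 260  10  82 412]
```

```bash
python3 - <<'E'
from h import *
robot.move_pose([.517,-.385,.27],[180,0,22])
c=robot.get_calibration("wrist"); im=robot.grab_frame("wrist"); cv2.imwrite("pics/w1raw.png",im)
cv2.imwrite("pics/w1.png",cv2.resize(im,(800,600),interpolation=cv2.INTER_CUBIC))
np.save("c1.npy",c); o=robot.observe(); print(o["time"],o["q"],o["tool_pos"],o["tcp_rot"]); print(c,proj(c,[(.5456,-.3733,.073),(.4887,-.3965,.073)])/.64)
for T,r in [((.48,-.036,.116),(180,0,5)),((.603,-.064,.116),(180,0,5)),((.516-.0035,.2255+.038,.253+.038),(-135,0,5)),((.516-.0035,.2255+.038,.253+.038),(135,0,5)),((.531,.06,.376),(180,0,5))]: print(robot.ik(T,r))
E
```

```text
1.5083 [-4.83934307e+01  1.35864787e+01  1.04820806e+01  8.68795014e+01
 -1.49155781e-02  1.09702376e+02] [ 0.516146   -0.38612823  0.27018757] [1.79979813e+02 8.61431676e-03 2.19041899e+01]
{'vertical_fov': 69.31681937860746, 'cx': 259.1522607622331, 'cy': 187.55279264336502, 'rvec': array([-2.40625593,  1.62446351,  0.22594238]), 'tvec': array([-0.55130821,  0.2946561 ,  0.43846334])} [[403.21900778 231.70578292]
 [403.68827354 325.29774397]]
[-19.90842765 -12.08838761 -31.55194688  70.53644074   0.
 155.09157235]
[-18.39919677  10.04868799  -9.66212044  70.28919157   0.
 156.60080323]
[ -3.12997647  -1.86237564 -10.92289448  88.98882597  44.42702163
 168.57842088]
[  29.12695498   25.10679838   18.40806897  105.53404395  -40.19082201
 -147.6495476 ]
[ -7.58882896  -3.79925728   3.25267285  97.05193012   0.
 167.41117104]
```

View pics/w1.png

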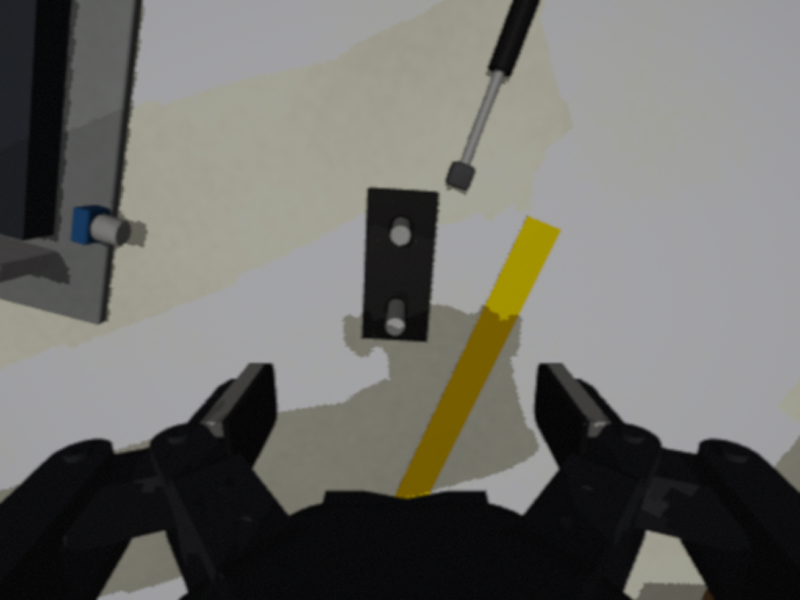

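Pin tops are at about (400,233) and (395,324). I'll measure them by blob, then measure the bushes with the wrist camera in the same orientation, so calibration error largely cancels.

```bash
python3 - <<'E'
from h import *
c=np.load("c1.npy",allow_pickle=True).item(); im=cv2.imread("pics/w1raw.png")
g=cv2.resize(im,None,fx=4,fy=4,interpolation=cv2.INTER_CUBIC)[450:900,920:1110]
gg=cv2.cvtColor(g,cv2.COLOR_BGR2GRAY)
for t in (90,110,130,150): print(t,[((ce+[920,450]-1.5)/4/.64, s[2:]/2.56) for ce,s in blobs(gg>t,300)])
cv2.imwrite("pics/crop.png",g)
for p in ((400,233),(395,324)): print(back(c,np.array(p)*.64,.073))
for i,(x,y) in enumerate([(.4797,-.0354),(.6032,-.0639)]):
    robot.move_pose([x,y,.235],[180,0,22])
    c=robot.get_calibration("wrist"); im=robot.grab_frame("wrist")
    cv2.imwrite(f"pics/bush{i}.png",im)
    m=cv2.inRange(cv2.cvtColor(im,cv2.COLOR_BGR2HSV),(13,110,60),(30,255,255))
    print(robot.observe()["time"],[(ce,s,back(c,ce,.038)) for ce,s in blobs(m,30)])
E
```

```text
90 [(array([388.90417124, 256.79874314]), array([  74.21875 ,  175.78125 , 7244.921875])), (array([399.71296265, 234.43007728]), array([ 18.75    ,  19.140625, 720.3125  ])), (array([395.10234894, 323.29300956]), array([ 17.1875  ,  14.0625  , 411.328125]))]
110 [(array([382.36870232, 207.33090337]), array([  74.21875 ,  160.15625 , 4262.890625])), (array([399.75712851, 234.53050188]), array([ 16.015625,  17.1875  , 571.09375 ])), (array([400.18688224, 340.15784622]), array([  74.21875 ,   82.8125  , 2208.203125])), (array([395.29509592, 322.6797317 ]), array([ 15.625   ,   9.765625, 276.171875]))]
130 [(array([383.21369348, 204.29864614]), array([  74.21875 ,  141.015625, 3919.921875])), (array([395.51350121, 322.55859375]), array([ 12.890625,   7.421875, 160.9375  ])), (array([376.85521771, 348.45607728]), array([ 13.671875,   5.46875 , 151.953125]))]
150 [(array([384.40411449, 200.8659849 ]), array([  74.21875 ,  139.0625  , 3451.171875]))]
[ 0.5441129  -0.37175129  0.073     ]
[ 0.48740788 -0.39087336  0.073     ]
2.8833 [(array([338.09580838,  70.27944112]), array([323,  54,  31,  33, 501], dtype=int32), array([ 0.60144686, -0.06425803,  0.038     ])), (array([256.9469496 , 182.76657825]), array([244, 170,  27,  27, 377], dtype=int32), array([ 0.47720277, -0.03554863,  0.038     ]))]
3.5167 [(array([257.52051282, 182.67692308]), array([244, 170,  28,  27, 390], dtype=int32), array([ 0.60042314, -0.06409175,  0.038     ])), (array([191.34294872, 274.32692308]), array([179, 264,  26,  22, 312], dtype=int32), array([ 0.47639777, -0.03546786,  0.038     ]))]
```

View pics/crop.png

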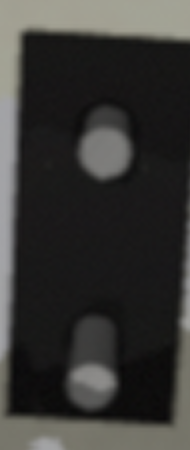

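View pics/bush1.png

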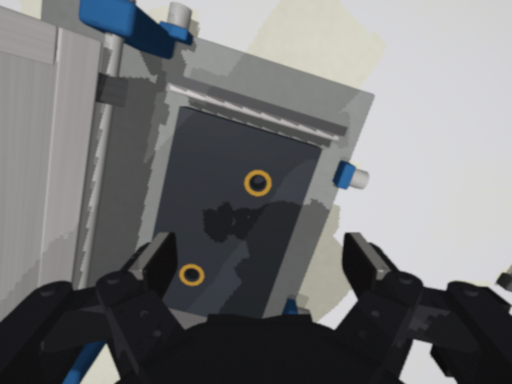

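```bash
cat >> h.py <<'E'
def disc(im,uv,r=16):
    "bright disc nearest uv (raw px); returns candidates"
    x0,y0=int(uv[0]-r),int(uv[1]-r)
    g=cv2.resize(im[y0:y0+2*r,x0:x0+2*r],None,fx=8,fy=8,interpolation=cv2.INTER_CUBIC)
    return g,(x0,y0)
E
python3 - <<'E'
from h import *
c=np.load("c1.npy",allow_pickle=True).item()
A=back(c,(256.2,150.6),.073); B=back(c,(253,209),.073); print("A",A,"B",B)
rows=[]
for i,P in enumerate((A,B)):
    robot.move_pose([P[0],P[1],.27],[180,0,22])
    robot.pause(.2)
    c=robot.get_calibration("wrist"); o=robot.observe(); im=robot.grab_frame("wrist"); cv2.imwrite(f"pics/pin{i}.png",im); np.save(f"cp{i}.npy",c)
    print(o["time"],o["tool_pos"],proj(c,P))
    g,_=disc(im,proj(c,P)[0],20); rows.append(g)
cv2.imwrite("pics/pins.png",np.hstack(rows))
E
```

```text
A [ 0.54285439 -0.37246262  0.073     ] B [ 0.48582243 -0.39172199  0.073     ]
4.925 [ 0.54346744 -0.37120405  0.26997391] [[259.90001616 181.40820138]]
5.525 [ 0.48657361 -0.39128836  0.26996249] [[259.07002999 181.29557139]]
```

View pics/pins.png

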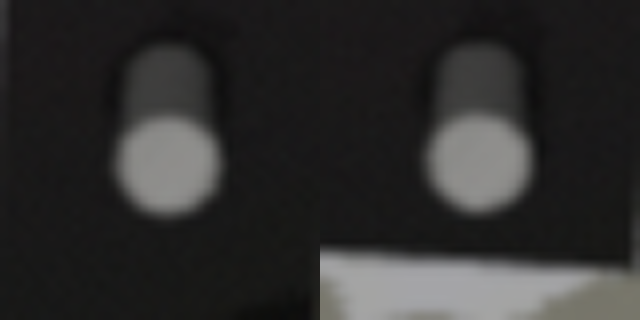

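```bash
cat > pick.py <<'E'
from h import *
rot=[180,0,22]
def st(m):
    o=robot.observe(); print(m,round(o["time"],2),o["tool_pos"].round(4),o["ft_force"].round(1),round(o["gripper_width"],4))
def pick(P):
    robot.set_gripper(.05)
    robot.move_pose([P[0],P[1],.2],rot)
    g=robot.line_to([P[0],P[1],.116],vel=.12,guard=15); st(f"down {g}")
    robot.set_gripper(0); st("grip")
    robot.line_to([P[0],P[1],.2],vel=.12); st("up")
def insert(P):
    robot.move_pose([P[0],P[1],.2],rot)
    robot.line_to([P[0],P[1],.147],vel=.12); robot.pause(.2); st("above")
    return robot.line_to([P[0],P[1],.1165],vel=.04,guard=10)
E
python3 - <<'E'
from pick import *
pick((.5429,-.3725))
P=np.array([.6004,-.0641]); g=insert(P); st(f"ins {g}")
im=robot.grab_frame("wrist"); cv2.imwrite("pics/ins1.png",im)
E
```

```text
down False 7.33 [ 0.5432 -0.373   0.1172] [0.6 0.8 0.2] 0.0499
grip 7.77 [ 0.5432 -0.3728  0.1168] [-0.4  0.4  5.3] 0.0102
up 8.62 [ 0.5426 -0.3722  0.1989] [ 0.8  1.1 -1.2] 0.0101
above 10.6 [ 0.601  -0.0644  0.1481] [ 0.3 -0.4 -0.3] 0.0101
ins True 11.32 [ 0.6    -0.064   0.1167] [-0.9 -0.3  5.2] 0.0103
```

View pics/ins1.png

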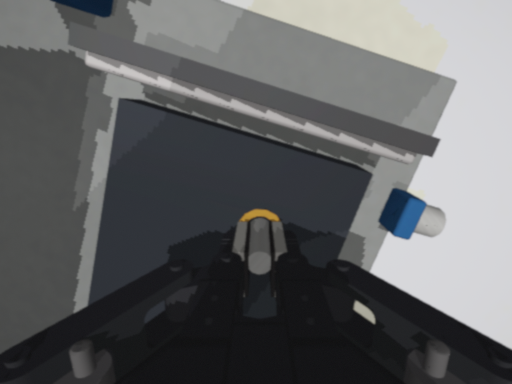

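Pin A went into bush 1 and bottomed out at TCP z 0.1167, the height it was gripped at. I'll release it and do pin B.

```bash
python3 - <<'E'
from pick import *
robot.set_gripper(.04); st("rel")
robot.line_to([.6004,-.0641,.2],vel=.15)
pick((.4858,-.3917))
P=np.array([.4772,-.0355]); g=insert(P); st(f"ins {g}")
z=robot.observe()["tool_pos"][2]
if z<.119:
    robot.set_gripper(.04); robot.line_to([P[0],P[1],.2],vel=.15)
    robot.move_pose([.54,-.05,.29],rot); robot.pause(.2); st("view")
    c=robot.get_calibration("wrist"); np.save("cv.npy",c); print(proj(c,[(.6004,-.0641,.073),(.4772,-.0355,.073)]))
im=robot.grab_frame("wrist"); cv2.imwrite("pics/ins2.png",im)
E
```

```text
rel 11.77 [ 0.5994 -0.0638  0.1157] [0.2 0.1 0.2] 0.0396
down False 14.89 [ 0.4862 -0.392   0.1169] [ 0.8 -0.2  0.6] 0.0499
grip 15.33 [ 0.486  -0.392   0.1168] [-1.   1.2  4.8] 0.01
up 16.18 [ 0.4855 -0.3914  0.199 ] [-0.5  0.3 -0.9] 0.01
above 18.32 [ 0.4777 -0.0357  0.1479] [-0.2 -0.1 -1.1] 0.0101
ins True 19.05 [ 0.4768 -0.0354  0.1167] [-1.2 -0.1  5.8] 0.0103
view 20.87 [ 0.5391 -0.0497  0.2884] [ 0.1 -0.6  0.1] 0.04
[[295.37227014 126.09518364]
 [226.62057577 221.22266155]]
```

View pics/ins2.png

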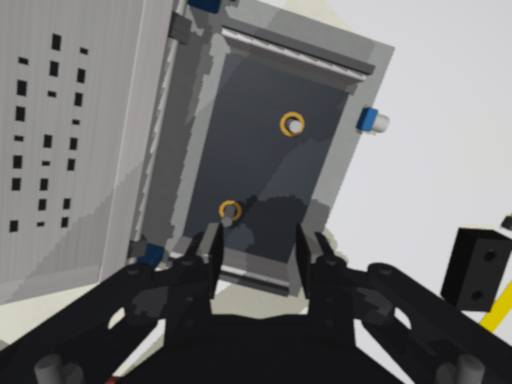

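Both pin tops are at their predicted home pixels: (293,125) seen against (295,126), and (228,218) against (227,221). Next I'll check IK along the swing arc in both wrist-flip variants.

```bash
cat > arc.py <<'E'
from h import *
YAW=5.3; O=np.array([.5290,.0597]); s,c_=np.sin(np.radians(YAW)),np.cos(np.radians(YAW))
def pose(th,d=.054,flip=1):
    "th deg, d: TCP distance beyond bar"
    t=np.radians(th); r=.235+d; y=-r*np.cos(t); z=.087+r*np.sin(t)
    p=[O[0]-s*y,O[1]+c_*y,z]; ro=270-th
    return p,([ro,0,YAW] if flip else [-ro,0,YAW+180-360])
E
python3 - <<'E'
from arc import *
for f in (1,0):
    for th,d in ((135,.14),(135,.054),(124,.054),(112,.054),(101,.054),(90,.054)):
        q=robot.ik(*pose(th,d,f)); print(f,th,d,None if q is None else q.round(1))
c=robot.get_calibration("top"); print(proj(c,[np.r_[O-[s*y,-c_*y]+np.array([c_,s])*x,z] for x in(-.067,0,.067) for y,z in [(.1662,.2532)]])/.64)
E
```

```text
1 135 0.14 [  34.    34.1   36.1  117.7  -38.3 -142.3]
1 135 0.054 [  29.2   24.5   17.7  105.3  -40.3 -147.9]
1 124 0.054 [  22.6   12.6   10.8   99.6  -32.3 -159.4]
1 112 0.054 [  13.3    2.7    5.7   96.2  -21.8 -171.4]
1 101 0.054 [  3.2  -2.7   3.3  95.6 -11.  177.8]
1 90 0.054 [ -7.7  -4.1   2.9  97.1   0.  167. ]
0 135 0.14 [ 34.   34.1  36.1 117.7 -38.3  37.7]
0 135 0.054 [ 29.2  24.5  17.7 105.3 -40.3  32.1]
0 124 0.054 [ 22.6  12.6  10.8  99.6 -32.3  20.6]
0 112 0.054 [ 13.3   2.7   5.7  96.2 -21.8   8.6]
0 101 0.054 [  3.2  -2.7   3.3  95.6 -11.   -2.2]
0 90 0.054 [ -7.7  -4.1   2.9  97.1   0.  -13. ]
[[293.85726562 343.29753738]
 [291.48011536 301.34439068]
 [289.13296163 259.9206379 ]]
```

```bash
python3 - <<'E'
from arc import *
from pick import st
robot.line_to([.54,-.05,.45],vel=.2)
robot.set_gripper(.06)
robot.move_pose(*pose(112,.2,0)); st("a")
robot.move_pose(*pose(135,.14,0)); robot.pause(.2); st("b")
im=robot.grab_frame("wrist"); c=robot.get_calibration("wrist")
B=lambda x:np.r_[O-[s*.1662,-c_*.1662]+np.array([c_,s])*x,.2532]
print(proj(c,[B(-.067),B(0),B(.067)]))
m=cv2.cvtColor(im,cv2.COLOR_BGR2HSV); m=cv2.inRange(m,(0,170,60),(6,255,255))|cv2.inRange(m,(174,170,60),(180,255,255))
print([(ce,s_) for ce,s_ in blobs(m,200)])
cv2.imwrite("pics/bar.png",im)
E
```

```text
a 24.07 [0.5141 0.2216 0.4903] [0.1 0.6 0.8] 0.0603
b 24.93 [0.5053 0.3226 0.3548] [-0.9 -0.1 -0.5] 0.0601
[[263.21841549 111.18373256]
 [263.14829316 198.00403831]
 [263.0888571  271.59338331]]
[(array([262.16597853, 189.75681255]), array([ 254,  111,   17,  164, 2422], dtype=int32))]
```

View pics/bar.png

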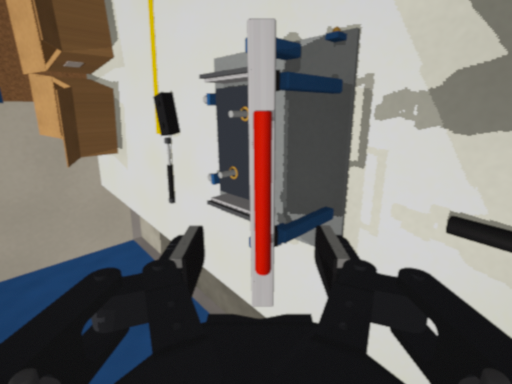

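The bar sits midway between the fingers, at column 262 against 263 predicted. Now I'll close in, grip and swing with the tool turning along.

```bash
python3 - <<'E'
from arc import *
from pick import st
print(robot.line_to(pose(135,.054,0)[0],vel=.08,guard=15)); st("at bar")
robot.set_gripper(0); st("grip")
w=robot.observe()["gripper_width"]
if .009<w<.02:
    for th in np.arange(130,89,-5):
        robot.line_to(pose(th,.054,0)[0],vel=.06,rotation=pose(th,.054,0)[1])
        o=robot.observe(); F=o["ft_force"]; print(th,round(o["time"],1),F.round(1),round(o["gripper_width"],4),o["tcp_rot"].round(1))
        if np.linalg.norm(F)>50 or o["gripper_width"]<.008: print("STOP"); break
    robot.pause(.5); st("end")
for n in("scene","top"): cv2.imwrite(f"pics/{n}1.png",robot.grab_frame(n))
cv2.imwrite("pics/end.png",np.hstack([cv2.resize(cv2.imread("pics/scene1.png")[90:330,160:400],(400,400)),cv2.resize(cv2.imread("pics/top1.png")[120:270,170:420],(400,400))]))
E
```

```text
False
at bar 26.21 [0.5102 0.2635 0.2917] [-0.2 -0.1  0. ] 0.0598
grip 26.71 [0.5101 0.2635 0.2915] [-0.5  3.3  1.7] 0.0121
130 27.3 [0.1 6.  2.9] 0.0123 [-140.     0.  -174.7]
125 27.8 [0.4 5.7 5. ] 0.0115 [-145.     0.  -174.7]
120 28.4 [1.2 5.6 7. ] 0.0121 [-149.9    0.  -174.7]
115 29.0 [2.2 4.6 7.1] 0.0121 [-154.9    0.  -174.7]
110 29.5 [3.  3.9 7.3] 0.0124 [-159.9    0.  -174.7]
105 30.1 [2.8 4.4 7.5] 0.0123 [-164.9    0.  -174.7]
100 30.7 [3.9 1.9 8.1] 0.0119 [-169.9    0.  -174.8]
95 31.2 [3.8 1.2 8.5] 0.0121 [-174.9    0.  -174.8]
90 31.8 [3.9 0.4 8.3] 0.0119 [-179.9    0.  -174.8]
end 32.31 [0.5294 0.0599 0.376 ] [ 4.1 -0.3  8.6] 0.0123
```

View pics/end.png

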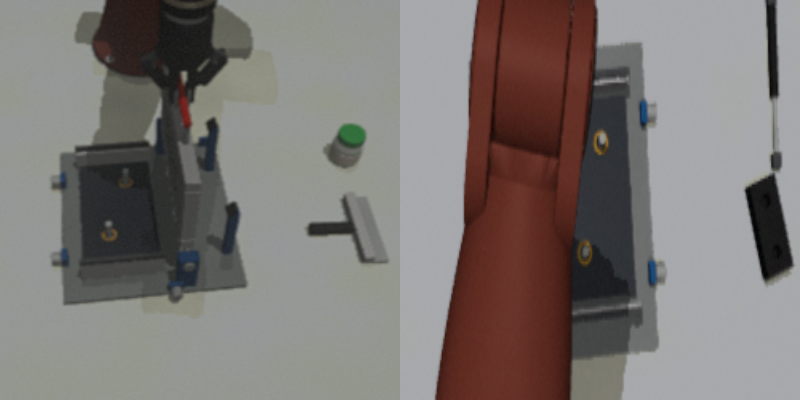

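```bash
python3 - <<'E'
from pick import *
st("final"); print(robot.observe()["qvel"].round(2)); print(robot.job_done())
E
```

```text
final 32.41 [0.5294 0.0599 0.376 ] [ 4.2 -0.5  7.7] 0.0123
[-0.   -0.   -0.09 -0.    0.05 -0.07]
the job is handed in; nothing more can be done
None
```

The job is handed in at 32.4 s of the 72 s allowed. Both pins are in their bushes, and the stencil frame stands upright with its handle bar gripped. `job_done()` gives no verdict, so this rests on my own checks.

- **Pins:** With the frame still on its back rest, I moved pin A into bush 1 and pin B into bush 0. Each bottomed out at the same tool height it was gripped at (0.1167 m). After release, both tops showed within about 3 pixels of where fully home pins should appear.
- **Frame:** I gripped the bar and swung the frame from 135° to 90° in 5° steps, with the tool turning along. At the end:
  - The grip was steady, with a finger reading of 12 mm.
  - The sideways push on the tool was down to about 0.5 N, which fits the balance point.
  - The arm was still.
- **Last pictures:** The frame is upright and both pins are standing. The jar, squeegee and gas stay look where they were, by eye only.

Two readings disagreed slightly. The top camera put the bushes about 2.5 mm off the wrist camera in x, within calibration error, so I used the wrist values throughout. The gripper also read about 2 mm under true size on both the pins and the bar. I did not measure the frame angle directly: it comes from the tool pose and the picture. A steady 4 N along the bar and 8 N upward remained on the tool at the end, well inside the limits.

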